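Close up the sample box: hold-down flap, then lid until the catch snaps

ROBOT

A 7-joint arm with a two-finger parallel gripper is mounted at the origin on a cart in front of the work surface, level with it; the furniture and walls round the work are solid. World frame = base frame: x ahead of the robot, y to its left, z up, the work surface at z = 0. Lengths are in m, angles in rad, forces in N, time in s.
With the tool pointing down it reaches from about 0.425 to 0.925 m from the base axis. Payload 6.8 kg.
Tool frame: the origin (TCP) lies on the front face of the gripper's body, between the roots of the fingers; the fingertips stand 73 mm ahead of it and the grasp point (between the pads) lies 54 mm ahead of it (env.nose_length is the distance from the TCP to the fingertips, in m); z points along the fingers, y is the line along which they close (so a half turn about z gives the same grasp; the last joint's range is limited). The gripper opens to 85 mm and grips with 20 to 120 N. Pads are 22 mm wide; open, the fingers measure 114 mm over their backs; the gripper's body (76 mm by 85 mm) begins 54 mm behind the grasp point. The pads swing forward as they close: fully open they stand 13 mm farther back than shut.
Start: joints at [-0.108, 0.477, 0.022, 1.555, -0.011, 1.109, -0.083], TCP at [0.675, 0, 0.304] pointing down, gripper open.
Joint ranges: [-2.96, 2.96], [-0.34, 2.1], [-1.41, 1.46], [0.24, 2.44], [-1.37, 4.51], [0.17, 1.92], [-2.96, 2.96]. Speed limits (rad/s): [2.39, 2.39, 3.14, 3.14, 3.14, 3.14, 3.14].

INTERFACE

Orientations are given as a unit quaternion [w, x, y, z].
In Python, from cell import env, kin, camera, calibration, job gives the robot as it stands. The module is installed in compiled form; this text tells all that it offers. Calls block until the motion is done:
- env.reach(position, orientation): joint-space move of the TCP to a pose.
- env.movel(position, velocity=0.15, rot=None, stop_force=None): straight line of the TCP; rot=None keeps the orientation; velocity is the mean speed in m/s. With stop_force (N) it stops when the force on the tool has changed by that much, and returns True; else False.
- env.goto_joints(angles): joint-space move.
- env.grip(opening, f_grip=None): finger opening in m; f_grip is the grip in N (None keeps the last); returns when the fingers have stopped.
- env.dwell(seconds).
- kin.inverse_kinematics(position, orientation): joint angles nearest the present ones, or None.
- env.get_state(): the state.
- camera(name): name is "scene" or "side" or "wrist"; returns (picture, depth): 400x640x3 uint8, blue, green, red; 400x640 float32, m along the optical axis (not along the pixel's ray), 0 where there is no reading.
- calibration(name): a dict with "fx", "fy", "cx", "cy" (pixels), "k1" (the pictures are not rectified: a ray, as slopes to the right and down, at radius r is drawn at 1 + k1 r^2 times it, then the intrinsics apply), "rvec" (rotation vector, rad) and "tvec" (3), from world to camera coordinates, as OpenCV has them. Camera axes: x right, y down, z forward; pixel columns grow to the right and rows downward; lengths in m; the calibration is good to about 2 mm. A picture is of the moment at which its call begins: read the wrist's pose just before it. calibration takes no time and is no camera call; for the wrist camera it gives the pose at the moment of the call.
A pose or a line that the arm cannot do raises env.PlanningError and nothing moves.
- job.job_done(): hands the job in; it is judged then, once.
The state is a dict: "time": time; "qpos": joint angles; "joint_velocities": joint speeds; "joint_torque": joint torques, N m; "tcp_pos": TCP position; "orientation": TCP orientation; "force": force on the tool from outside, world axes, zero at the start; "torque": the same for the moment, N m; "opening": finger opening in m; "gripper_force": force on a finger pad.
Only numpy, scipy, OpenCV 4.12 (cv2) and the standard library are available. Lean on these libraries where they do the work, as an engineer would, in place of code of your own. Each camera call takes 0.05 s, during which the arm holds its last target. There are 200 camera calls.

TASK

The blue sample box is packed with three vials and has to be made ready to carry: push the white inner flap, which stands up at one end, down flat over the vials, then swing the blue lid over it from behind and press its front edge down until the catch snaps and the lid is fully shut. Only push and press with the fingers: grip and lift nothing, leave the vials lying in their compartments, do not tip the box or shove it along the bench, and leave the beaker, the marker pen and the dropper bottle where they are.

Things in the scene. Friction and masses are not known exactly. Their poses are not given: they have to be found in the camera images.
- blue_box: Blue plastic box, loose on the bench, about 1.3 kg. Origin: centre of its underside; its x runs from the front (catch) to the back (lid hinge), y to the end where the flap is hinged (left seen from the front), z up. Lower part 100 (x) x 160 (y) x 38 mm high, walls and floor 2.5 mm, three dividers 34 mm high. Shut, with lid: 110 x 164 x 58 mm.
- flap (a joint): Hinge of the white slotted hold-down flap in the box, rad: 0 = lying flat on the dividers, 1.4 to 1.6 = standing up (start), 1.65 = stop. It folds towards the box's -y. The hinge is stiff (0.06 N m): the flap stays at whatever angle it is left, so it must be pushed all the way down.
- flap_edge (a point): Middle of the flap's free edge. The flap is a plate 90 mm (along the box's x) x 148 mm (hinge to free edge) x 3 mm; at the middle of the free edge a lip 36 mm long stands 8 mm above the flap's middle plane when it lies flat.
- flap_hinge_mid (a point): Middle of the flap's hinge line, which runs along the box's x, in the flap's middle plane, at y = +74 mm, z = 36 mm in the box frame.
- blue_box_lid (a joint): Hinge of the blue lid, rad: 0 = fully shut, 1.6 to 1.74 = standing open, leaning slightly back (start), 1.745 = stop. The lid swings towards the box's -x and down. The hinge is stiff (0.07 N m): the lid stays where it is left. An upright flap blocks it. Near 0.07 rad its tongue meets the sprung catch; pressing on the front edge with 5 to 10 N snaps it over to 0.
- lid_front (a point): Middle of the upper front edge of the lid, on its outer face. The lid is a shallow tray 103 mm (x) x 163 mm (y); its outer face lies 20 mm outside the plane through hinge line and rim and is level, 58 mm above the bench, when shut; this point is then 104 mm in front of the hinge line.
- lid_hinge_mid (a point): Middle of the lid's hinge line, which runs along the box's y at x = +52 mm, z = 38 mm in the box frame.
- vial_0: glass vial with black cap, 24 mm diameter, 54 mm long, lying along the box's x in the compartment nearest the flap's hinge. Origin: centre of its bottom end
- vial_1: glass vial with white cap, same size, lying in the next compartment. Origin: centre of its bottom end
- vial_2: glass vial with black cap and bluish content, same size, lying in the third compartment. Origin: centre of its bottom end
- beaker_1: small glass beaker, 57 x 62 x 66 mm, standing to the right of the box. Origin: centre of its underside
- marker_0: white marker pen with black cap, 137 x 13 x 15 mm, lying in front of the box. Its length is its own y. Origin: centre of its underside
- dropper_0: amber dropper bottle with black rubber bulb, 34 mm diameter, 109 mm high, standing to the left and in front of the box. Origin: centre of its underside
Things that resemble listed ones, but are neither listed nor needed, are in the scene too. Of the things that look like the blue_box, the larger one is meant.

How it is judged:
By the outcome, as a careful person would: the job done as asked, in the order asked, and still so for the second after the job is handed in, with the robot touching nothing.
It also fails if it takes over 51 s, if anything falls off the work surface, if the arm or the gripper's body presses on something with over 40 N, if the wrist force passes 120 N, or if a joint passes its speed limit or range.

## Working session

There is one attempt and no reset: what is moved stays moved. The work goes in short steps, each a Python script; the robot and the scene stay as the last script left them, time stands still between calls to the robot, and variables do not carry over. Pictures are saved under pics/ and viewed, at most 10 in all, crops included, and the job is handed in when it is done.

```bash
mkdir -p pics; cat > h.py <<'E'
from cell import env,kin,camera,calibration,job
import numpy as np,cv2
def cloud(name,px=None):
    c=calibration(name); im,d=camera(name)
    K=np.array([[c['fx'],0,c['cx']],[0,c['fy'],c['cy']],[0,0,1]])
    v,u=np.mgrid[0:400,0:640]
    p=cv2.undistortPoints(np.stack([u,v],-1).reshape(-1,1,2).astype(np.float64),K,np.array([c['k1'],0,0,0,0.])).reshape(400,640,2)
    P=np.dstack([p*d[...,None],d])
    R=cv2.Rodrigues(np.array(c['rvec'],float))[0]
    W=(P-np.array(c['tvec']).reshape(3))@R
    W[d==0]=np.nan
    return im,W
E
python3 - <<'E'
from h import *
for n in ("scene","side"):
    im,W=cloud(n); cv2.imwrite(f'pics/{n}0.png',im); np.save(f'{n}0.npy',W)
s=env.get_state(); print(s['time'],s['tcp_pos'],s['orientation'],s['force'],env.nose_length)
E
```

```text
0.1 [ 6.74594492e-01 -2.49782123e-05  3.03046641e-01] [-5.24982935e-04  7.07111199e-01  7.07101905e-01 -6.10503075e-04] [0.64574405 0.16474234 0.21502073] 0.0726
```

View pics/scene0.png

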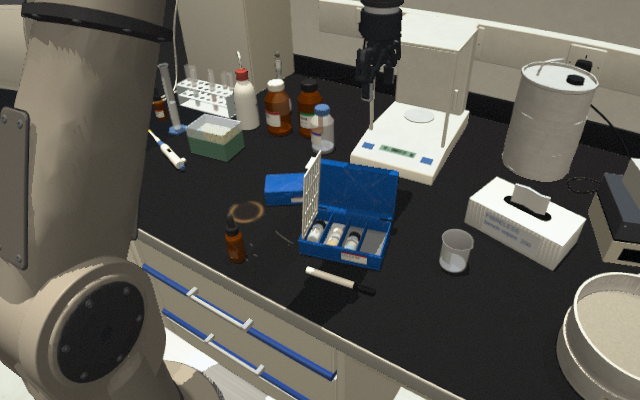

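View pics/side0.png

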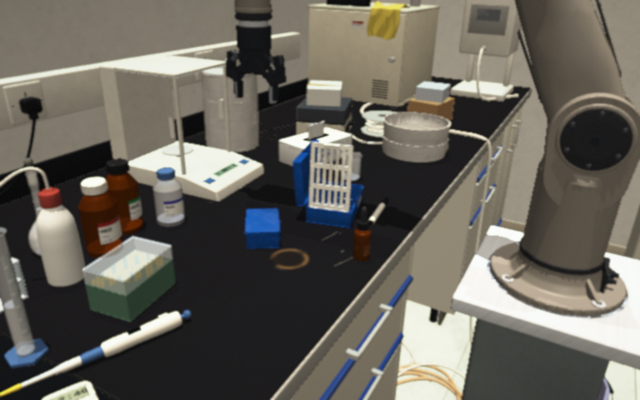

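The scene picture shows the open box (front corners about (300,255) and (381,267)), the white flap at (312,195), the lid at (365,190), and the smaller blue box at (285,190). The beaker is at (456,250), the marker at (340,280) and the dropper at (235,242).

```bash
cat > m.py <<'E'
from h import *
import sys
def blue(W,im):
    hsv=cv2.cvtColor(im,cv2.COLOR_BGR2HSV)
    return (hsv[...,0]>100)&(hsv[...,0]<125)&(hsv[...,1]>150)&(hsv[...,2]>40)&np.isfinite(W[...,0])
for n in ("scene","side"):
    W=np.load(f'{n}0.npy'); im=cv2.imread(f'pics/{n}0.png')
    b=blue(W,im); nl,lab=cv2.connectedComponents(b.astype(np.uint8))
    for i in range(1,nl):
        p=W[lab==i]
        if len(p)>150: print(n,i,len(p),np.round(np.percentile(p,[1,50,99],axis=0),3).tolist())
W=np.load('scene0.npy')
for u,v in [(300,250),(340,258),(378,262),(325,163),(360,166),(395,172),(395,195),(312,165),(305,225),(318,156),(235,242),(456,250),(340,280),(370,200),(345,195)]: print(u,v,np.round(W[v,u],3))
# near box top-view picture, coloured by height
allp=[];allc=[]
img=np.zeros((600,600,3),np.uint8)
for n in ("side","scene"):
    W=np.load(f'{n}0.npy').reshape(-1,3); im=cv2.imread(f'pics/{n}0.png').reshape(-1,3)
    k=np.isfinite(W[:,0])&(W[:,2]>0.008)&(W[:,2]<0.25); W=W[k];c=im[k]
    r=((0.85-W[:,0])/0.0008).astype(int); q=((0.24-W[:,1])/0.0008).astype(int)
    k=(r>=1)&(r<599)&(q>=1)&(q<599)
    for a,b_,cc in zip(r[k],q[k],c[k]): img[a-1:a+2,b_-1:b_+2]=np.minimum(255,cc.astype(int)*2)
cv2.imwrite('pics/top.png',img)
E
python3 m.py
```

```text
scene 1 6051 [[0.417, -0.126, -0.0], [0.544, -0.032, 0.049], [0.579, 0.051, 0.144]]
scene 2 1122 [[0.501, 0.11, -0.002], [0.536, 0.154, 0.036], [0.632, 0.23, 0.04]]
scene 11 348 [[0.301, -0.117, -0.174], [0.307, -0.037, -0.165], [0.313, 0.085, -0.161]]
scene 20 187 [[0.307, -0.041, -0.354], [0.312, 0.017, -0.345], [0.317, 0.082, -0.341]]
side 2 1722 [[0.415, -0.134, -0.002], [0.498, 0.032, 0.033], [0.626, 0.058, 0.143]]
side 5 1420 [[0.499, 0.051, -0.002], [0.542, 0.176, 0.037], [0.648, 0.212, 0.039]]
side 15 255 [[0.301, 0.225, -0.173], [0.305, 0.285, -0.167], [0.309, 0.336, -0.163]]
300 250 [0.416 0.021 0.009]
340 258 [ 0.435 -0.058  0.012]
378 262 [ 0.454 -0.128  0.022]
325 163 [0.533 0.035 0.14 ]
360 166 [ 0.554 -0.03   0.143]
395 172 [ 0.576 -0.094  0.139]
395 195 [ 0.563 -0.104  0.097]
312 165 [0.463 0.017 0.181]
305 225 [0.436 0.021 0.058]
318 156 [0.495 0.025 0.18 ]
235 242 [0.335 0.11  0.051]
456 250 [ 0.52  -0.248  0.059]
340 280 [ 0.388 -0.086  0.012]
370 200 [ 0.563 -0.051  0.063]
345 195 [ 0.548 -0.001  0.067]
```

View pics/top.png

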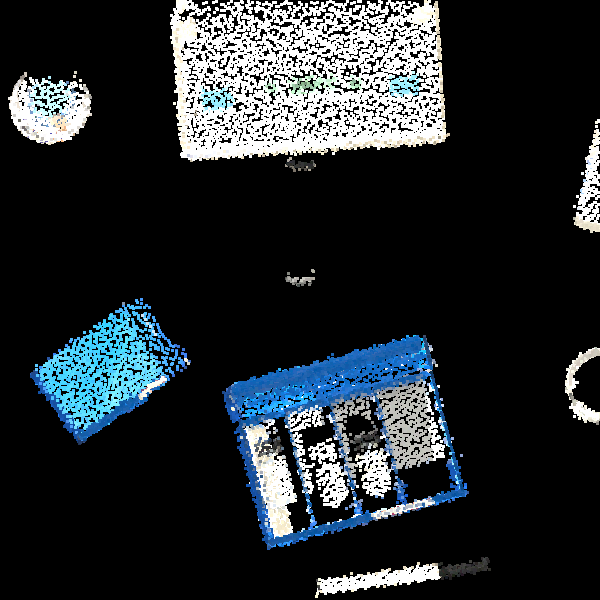

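The top view shows the box's front wall from (268,546) to (467,493). That puts its yaw at about 0.26 rad and its centre near (0.483, -0.041). Next I'll refine the pose and the hinge angles by fitting.

```bash
cat > fit.py <<'E'
from m import blue
from h import *
from scipy.optimize import least_squares
B=[];F=[]
for n in("scene","side"):
    W=np.load(f'{n}0.npy'); im=cv2.imread(f'pics/{n}0.png'); b=blue(W,im)
    B.append(W[b]); F.append(W[(im.min(2)>70)&np.isfinite(W[...,0])])
c0=np.array([.4826,-.041]);a0=.262
def loc(P,c,a):
    d=P[:,:2]-c
    return np.c_[d@[np.cos(a),np.sin(a)],d@[-np.sin(a),np.cos(a)],P[:,2]]
B=np.vstack(B);F=np.vstack(F); L=loc(B,c0,a0)
sel=lambda k:B[k]
z=(L[:,2]>.006)&(L[:,2]<.032)
fr=sel(z&(abs(L[:,0]+.05)<.006)&(abs(L[:,1])<.07)); lf=sel(z&(abs(L[:,1]-.08)<.006)&(abs(L[:,0])<.04))
rt=sel((L[:,2]>.036)&(L[:,2]<.041)&(abs(L[:,1]+.08)<.008)&(abs(L[:,0])<.04))
print(len(fr),len(lf),len(rt))
r=least_squares(lambda p:np.r_[loc(fr,p[:2],p[2])[:,0]+.05,loc(lf,p[:2],p[2])[:,1]-.08,loc(rt,p[:2],p[2])[:,1]+.0788],[*c0,a0],loss='soft_l1',f_scale=.001)
c,a=r.x[:2],r.x[2];print('pose',r.x, 'med |res|',np.median(abs(r.fun)))
for nme,p,s in(('fr',fr,0),('lf',lf,1),('rt',rt,1)): print(nme,np.median(loc(p,c,a)[:,s]))
l=loc(B,c,a); k=(l[:,2]>.06)&(abs(l[:,1])<.075)&(l[:,0]>.04)&(l[:,0]<.12); q=l[k]
pf=np.polyfit(q[:,2],q[:,0],1); print('lid: x at z',pf,'angle',np.pi/2+np.arctan(pf[0]),'ztop',np.percentile(q[:,2],99))
f=loc(F,c,a); k=(f[:,2]>.06)&(f[:,2]<.2)&(abs(f[:,0])<.044)&(abs(f[:,1]-.074)<.035); q=f[k]
pf=np.polyfit(q[:,2],q[:,1],1); print('flap n',len(q),pf,'angle',np.pi/2+np.arctan(pf[0]),'y at z=.036',np.polyval(pf,.036),'ztop',np.percentile(q[:,2],99.5))
np.save('pose.npy',r.x)
E
python3 fit.py | tail -9
```

```text
370 200 [ 0.563 -0.051  0.063]
345 195 [ 0.548 -0.001  0.067]
492 395 37
pose [ 0.48433937 -0.04084429  0.2584667 ] med |res| 0.0009106033399494395
fr -0.04993764345281736
lf 0.07992531374796707
rt -0.07851531155077217
lid: x at z [-0.04052244  0.07798249] angle 1.5302960487255264 ztop 0.14475464969041044
flap n 2293 [-0.07685887  0.07755994] angle 1.4940882693829718 y at z=.036 0.07479302159960824 ztop 0.18363000855456368
```

```bash
cat >> h.py <<'E'
from scipy.spatial.transform import Rotation as Ro
px,py,pa=np.load('pose.npy'); N=env.nose_length
def w(x,y,z): # box-frame fingertip -> TCP
    return [px+x*np.cos(pa)-y*np.sin(pa),py+x*np.sin(pa)+y*np.cos(pa),z+N]
q=(Ro.from_euler('z',pa)*Ro.from_quat([0.70710678,0.70710678,0,0])).as_quat(); ROT=[q[3],q[0],q[1],q[2]]
def st(t=''):
    s=env.get_state(); print(t,round(s['time'],2),np.round(s['tcp_pos'],4),'tipz',round(s['tcp_pos'][2]-N,4),'F',np.round(s['force'],1))
E
python3 - <<'E'
from h import *
X=-0.012; HW=.011; S=.122
env.grip(0.0,20); st('grip')
env.movel(w(X,.115,.235),0.25,rot=ROT); st('above')
env.movel(w(X,.115,.157),0.2)
for th in np.linspace(1.45,0.0,9):
    y=.074-S*np.cos(th)+.0015*np.sin(th)+HW; z=.036+S*np.sin(th)+.0015*np.cos(th)
    r=env.movel(w(X,y,z),0.15,stop_force=12); st(f'{th:.2f} {r}')
    if r: break
if not r:
    print(env.movel(w(X,y,.030),0.03,stop_force=8)); st('press')
    im,W=cloud('scene'); cv2.imwrite('pics/s1.png',im[130:300,200:500].repeat(2,0).repeat(2,1)); np.save('s1.npy',W)
E
```

```text
grip 0.87 [0.675  0.     0.3039] tipz 0.2313 F [ 0.1 -0.4  1.1]
above 1.98 [0.4445 0.067  0.3079] tipz 0.2353 F [0.8 0.  0.1]
1.45 False 2.97 [0.455  0.0257 0.2309] tipz 0.1583 F [-0.7 -0.3 -0.4]
1.27 False 3.27 [0.4598 0.0051 0.2257] tipz 0.1531 F [0.1 0.3 1.1]
1.09 False 3.57 [ 0.4649 -0.0147  0.2173] tipz 0.1447 F [ 0.2 -0.3 -0.8]
0.91 False 3.87 [ 0.4696 -0.033   0.2055] tipz 0.1329 F [0.4 0.4 0.3]
0.72 False 4.17 [ 0.4737 -0.0488  0.1905] tipz 0.1179 F [ 0.   0.5 -0.7]
0.54 False 4.47 [ 0.4771 -0.0617  0.1729] tipz 0.1003 F [-0.8 -0.2  0.1]
0.36 False 4.77 [ 0.4797 -0.0712  0.1533] tipz 0.0807 F [ 0.2  0.  -0. ]
0.18 False 5.07 [ 0.4813 -0.0772  0.1323] tipz 0.0597 F [ 0.5 -0.5  0.7]
0.00 False 5.37 [ 0.4826 -0.0793  0.1107] tipz 0.0381 F [ 0.1  0.2 -0.6]
True
press 5.58 [ 0.4826 -0.0794  0.1093] tipz 0.0367 F [-4.6  1.1 16.4]
```

```bash
python3 - <<'E'
from h import *
env.movel(w(-.012,-.04,.2),0.25)
im,W=cloud('scene'); cv2.imwrite('pics/s2.png',im[130:300,200:500].repeat(2,0).repeat(2,1)); st()
for n in ('scene','side'):
    if n=='side': im,W=cloud(n)
    d=W[...,:2]-[px,py]; x=d@[np.cos(pa),np.sin(pa)]; y=d@[-np.sin(pa),np.cos(pa)]
    for y0 in (.06,.03,0,-.03,-.06):
        k=(abs(x)<.043)&(abs(y-y0)<.01)&(im.min(2)>90)&(W[...,2]<.15); print(n,y0,k.sum(),np.round(np.percentile(W[k][:,2],[50,90]),4) if k.sum() else '')
E
```

```text
6.48 [ 0.4819 -0.0824  0.271 ] tipz 0.1984 F [-0.3 -0.2 -0.2]
scene 0.06 292 [0.0371 0.0387]
scene 0.03 259 [0.0375 0.0389]
scene 0 257 [0.037  0.0385]
scene -0.03 298 [0.0371 0.0387]
scene -0.06 261 [0.0372 0.0386]
side 0.06 99 [0.0365 0.0375]
side 0.03 135 [0.0363 0.0376]
side 0 123 [0.0354 0.0375]
side -0.03 143 [0.0351 0.0375]
side -0.06 109 [0.0367 0.0389]
```

View pics/s2.png

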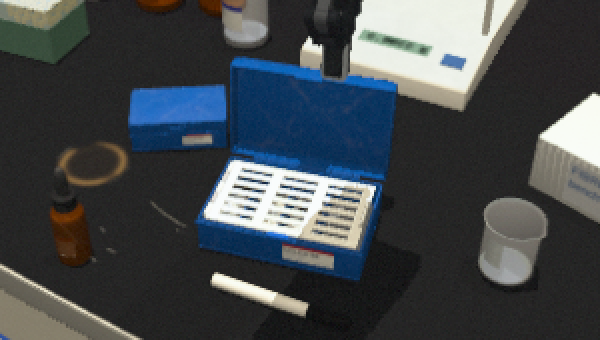

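The picture shows the flap flat: its grid spans (210,165) to (380,240), and its top is level at 37 mm along the whole length. The lid still stands open and the box hasn't moved. Next is the lid.

```bash
python3 - <<'E'
from h import *
Y=-.005; HW=.015; S=.085
env.movel(w(.132,Y,.2),0.25); env.movel(w(.132,Y,.118),0.2); st('behind')
for th in np.linspace(1.65,0.1,10):
    x=.052-S*np.cos(th)+.020*np.sin(th)+HW; z=.038+S*np.sin(th)+.020*np.cos(th)
    r=env.movel(w(x,Y,z),0.13,stop_force=12); st(f'{th:.2f} {r}')
    if r: break
if not r:
    env.movel(w(x,Y,z+.03),.15)
    env.movel(w(-.043,Y,z+.03),.15)
    print(env.movel(w(-.043,Y,.050),0.03,stop_force=22)); st('press')
    env.movel(w(-.043,Y,.12),0.2); env.movel(w(.03,Y,.25),0.25)
im,W=cloud('scene'); cv2.imwrite('pics/s3.png',im[130:300,200:500].repeat(2,0).repeat(2,1)); st()
d=W[...,:2]-[px,py]; x=d@[np.cos(pa),np.sin(pa)]; y=d@[-np.sin(pa),np.cos(pa)]
for x0 in (-.04,-.02,0,.02,.04):
    k=(abs(x-x0)<.01)&(abs(y)<.07)&(W[...,2]<.15); print(x0,k.sum(),np.round(np.nanmedian(W[k][:,2]),4))
E
```

```text
behind 7.83 [ 0.6131 -0.0127  0.1914] tipz 0.1188 F [0.9 0.4 1. ]
1.65 False 8.28 [ 0.577  -0.0218  0.1952] tipz 0.1226 F [-0.1  0.3 -0.2]
1.48 False 8.55 [ 0.5624 -0.0254  0.1974] tipz 0.1248 F [ 0.4 -0.2 -0.5]
1.31 False 8.82 [ 0.5475 -0.0294  0.1978] tipz 0.1252 F [ 0.4 -0.1 -0.5]
1.13 False 9.08 [ 0.5331 -0.0331  0.1959] tipz 0.1233 F [ 0.8  0.  -0.8]
0.96 False 9.35 [ 0.5192 -0.0368  0.1916] tipz 0.119 F [ 0.  -0.7 -0.6]
0.79 False 9.62 [ 0.5061 -0.0403  0.1848] tipz 0.1122 F [0.6 0.  0.3]
0.62 False 9.88 [ 0.4942 -0.0434  0.1758] tipz 0.1032 F [ 0.  -0.6  0.3]
0.44 False 10.15 [ 0.4844 -0.046   0.1651] tipz 0.0925 F [ 1.   0.2 -0.4]
0.27 False 10.42 [ 0.4763 -0.0481  0.1527] tipz 0.0801 F [0.6 0.  0.5]
0.10 False 10.68 [ 0.4705 -0.0496  0.139 ] tipz 0.0664 F [-0.1 -0.4  0.3]
True
press 12.55 [ 0.4435 -0.0569  0.1303] tipz 0.0577 F [-3.7  0.5 13.5]
 13.82 [ 0.513  -0.0383  0.3202] tipz 0.2476 F [ 0.8 -0.1 -0.2]
-0.04 1123 0.0558
-0.02 524 0.0582
0 497 0.0582
0.02 469 0.0582
0.04 450 0.0583
```

View pics/s3.png

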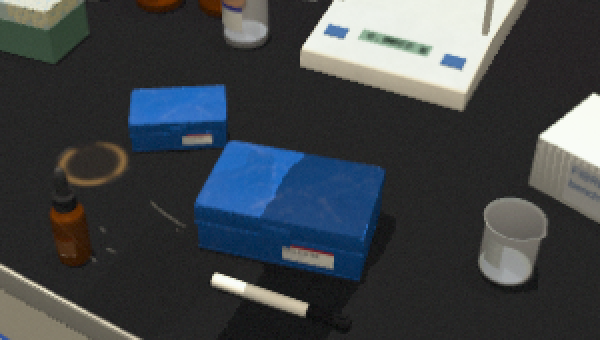

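The picture shows the lid shut and level: its top reads 58.2 mm from back to front, and the press stopped at 57.7 mm. The box, beaker, marker and dropper are where they were, and the arm is clear.

```bash
python3 -c "
from h import *
print(job.job_done())"
```

```text
the job is handed in; nothing more can be done
None
```

The flap is flat over the vials and the lid is pressed fully shut (its top measured level at 58 mm); nothing else was seen to move, and I handed the job in after about 14 s of robot time.

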